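# Clear a broken bolt head out of a fixture plate's T-slot

### The arm

A 7-joint arm with a two-finger parallel gripper is mounted at the origin on the work surface. World frame = base frame: x ahead of the robot, y to its left, z up, the work surface at z = 0. Lengths are in m, angles in rad, forces in N, time in s.
With the tool pointing down it reaches from about 0.425 to 0.875 m from the base axis. Payload 4.7 kg.
Tool frame: the origin (TCP) lies at the very end of the fingers, on their centre line; the grasp point (between the pads) lies behind it (ctrl.tcp_to_grasp is the z of the grasp point in the tool frame, in m); z points along the fingers, y is the line along which they close (so a half turn about z gives the same grasp; the last joint's range is limited). The gripper opens to 87 mm and grips with 3 to 60 N. Pads are 19 mm wide; open, the fingers measure 117 mm over their backs; the gripper's body (75 mm by 190 mm) begins 51 mm behind the grasp point.
Start: joints at [-1.22, 0.321, -0.07, 1.45, 0.023, 1.371, -0.057], TCP at [0.215, 0.613, 0.223] pointing down, gripper open.
Joint ranges: [-2.86, 2.86], [-0.3, 2.09], [-1.38, 1.24], [0.06, 2.45], [-1.56, 4.7], [0.09, 2.05], [-2.69, 2.69]. Speed limits (rad/s): [2.57, 2.57, 3.14, 3.14, 3.14, 3.14, 3.14].

### API

Orientations are given as a rotation vector (axis times angle).
In Python, from bench import ctrl gives the robot as it stands.
- The arm moves only by the tool step_arm, never from a script. Its argument "targets" is a list of rows, each a list of 7 numbers: the shift along the world's x, y, z in cm, then the turn, a rotation vector about the world's x, y, z in degrees, then the opening, from 0 (shut) to 1 (fully open). A call has exactly 5 rows; each row shifts and turns the commanded pose from where the row before left it; what a row does not reach is not made up. A row lasts 1/12 s, in which the tool goes at most 41.7 mm and 7.16 degrees, less where a joint would pass 70% of its speed; a pose out of reach is approached as far as the arm can. A call with a gripper value outside its range is refused whole. The fingers move at their own pace and stop on an object; "force" is the grip in N (left out, the last holds). Time passes only in rows, so rows that do not move let the fingers close, or fill a call up. It gives the time, the measured TCP pose, the force, the opening and the grip force at its end, in the units of the state.
- ctrl.get_state(): the state, without advancing time (a new reading comes with each control period).
- ctrl.get_image(name): name is "scene" or "top"; returns (picture, depth): 384x512x3 uint8, red, green, blue; 384x512 float32, m along the optical axis (not along the pixel's ray), 0 where there is no reading.
- ctrl.camera_params(name): a dict with "intrinsics" (3x3 intrinsics, pixels), "distortion" ([k1, k2, p1, p2, k3] as OpenCV has them; the pictures are not rectified), "rvec" (rotation vector, rad) and "tvec" (3), from world to camera coordinates, as OpenCV has them. Camera axes: x right, y down, z forward; pixel columns grow to the right and rows downward; lengths in m; the calibration is good to about 2 mm. A picture is of the moment at which its call begins. camera_params takes no time and is no camera call.
- ctrl.close_job(): hands the job in; it is judged then, once.
The state is a dict: "time": time; "joint_positions": joint angles; "qd": joint speeds; "joint_torque": joint torques, N m; "position": TCP position; "tool_rot": TCP orientation; "ft_force": force on the tool from outside, world axes, zero at the start; "torque": the same for the moment, N m; "grip_width": opening from 0.0 (shut) to 1.0 (fully open); "grip_force": force on a finger pad.
Only numpy, scipy, OpenCV 4.12 (cv2) and the standard library are available. Lean on these libraries where they do the work, as an engineer would, in place of code of your own. Each camera call takes 0.05 s, during which the arm holds its last target. There are 200 camera calls.

### The job

A broken-off bolt head is stuck in one of the two T-slots of the fixture plate. Pick up the slot scraper, set its keel down into that slot behind the broken piece, and push along the slot with the scraper until the piece drops out of the open end into the grey tray; do not touch the piece with the gripper. Leave the scraper standing in the slot and let go of it.

Things in the scene. Friction and masses are not known exactly. Their poses are not given: they have to be found in the camera images.
- plate: Fixed aluminium plate 260 (x) x 160 (y) x 60 mm; origin: centre of its underside, on the bench. Two T-slots along x at y = +40 and -40 mm: neck 32 mm wide, 52 mm wide under the 12 mm lips, floor at z = 32; closed at x = -118, open at x = +130 mm. One holds the broken head; in the other a whole bolt is fixed, its stud 29 mm above the top face.
- tray (a point): Centre of the floor of the shallow grey steel tray fixed to the plate at the slots' open end: at x = +184, y = 0, z = 4 mm in the plate's frame. The tray is 107 mm (x) x 154 mm (y) inside; its rims are at most 30 mm above the bench, lower than the slot floors.
- scrap: Broken bolt head, loose in one slot under the lips: dark steel slab 34 mm (x, along the slot) x 42 (y) x 12 mm with a round 16 mm stump on top that ends 26 mm above the slab's underside, just below the plate's top face; 0.1 to 0.2 kg. Too wide for the neck. Origin: middle of the slab, 6 mm above its underside. Its x starts within 9 degrees of the plate's.
- scraper: Scraper, 0.3 kg, standing left or right of the plate on its keel: 70 mm (x) x 18 x 25 high. On that a flange 70 x 50 mm, z = 25 to 30, wider than the slot neck: it rides on the plate's top, the keel hanging in the slot, origin then 35 mm above the bench. On top a black grip 50 (x) x 24 mm, z = 30 to 75. Origin: centre of the keel's underside; x along the keel, ends alike.

How it is judged:
By the outcome, as a careful person would: the job done as asked, in the order asked, and still so for the second after the job is handed in, with the robot touching nothing.
It also fails if it takes over 42 s, if anything falls off the work surface, if the arm or the gripper's body presses on something with over 40 N, if the wrist force passes 120 N, or if a joint passes its speed limit or range.

## Working session

There is one attempt and no reset: what is moved stays moved. The work goes in short steps, Python scripts to look and compute and a tool call to move; the robot and the scene stay as the last step left them, time stands still between calls to the robot, and variables do not carry over. Pictures are saved under pics/ and viewed, at most 10 in all, crops included, and the job is handed in when it is done.

Besides the shell and the picture viewer there is one more tool, called after "Request:" by a JSON object that holds its "op" and its "data", one argument or row to a line. step_arm: Moves the arm, as the interface text tells. Its arguments: {"type":"object","properties":{"targets":{"type":"array"},"force":{"type":"number"}},"required":["targets"]}

```bash
mkdir -p pics; cat > h.py <<'E'
import numpy as np, cv2
from bench import ctrl
def cam(n):
    p=ctrl.camera_params(n); K=np.array(p["intrinsics"],float); d=np.array(p["distortion"],float)
    R=cv2.Rodrigues(np.array(p["rvec"],float))[0]; t=np.array(p["tvec"],float).ravel(); return K,d,R,t
def rays(n,uv):
    K,d,R,t=cam(n); u=cv2.undistortPoints(np.array(uv,float).reshape(-1,1,2),K,d).reshape(-1,2)
    return -R.T@t, np.c_[u,np.ones(len(u))]@R
def onplane(n,uv,z):
    c,r=rays(n,uv); return c+r*((z-c[2])/r[:,2])[:,None]
def cloud(n,depth):
    v,u=np.mgrid[:384,:512]; c,r=rays(n,np.c_[u.ravel(),v.ravel()]); return (c+r*depth.reshape(-1,1)).reshape(384,512,3)
def tri(uv1,uv2,n1="scene",n2="top"):
    c1,r1=rays(n1,[uv1]);c2,r2=rays(n2,[uv2]);r1=r1[0];r2=r2[0]
    s=np.linalg.lstsq(np.c_[r1,-r2],c2-c1,rcond=None)[0]; a=c1+s[0]*r1;b=c2+s[1]*r2; return (a+b)/2,np.linalg.norm(a-b)
E
python3 - <<'E'
from h import *
for n in("scene","top"):
    im,d=ctrl.get_image(n); np.savez(f"pics/{n}0.npz",im=im,d=d); cv2.imwrite(f"pics/{n}0.png",cv2.resize(im[:,:,::-1],(800,600)))
    K,_,R,t=cam(n); print(n,-R.T@t,K[0,0],R[2])
s=ctrl.get_state(); print(s, ctrl.tcp_to_grasp)
E
```

```text
scene [ 0.75249017 -0.44757829  0.63309108] 350.35449053841717 [-0.31461942  0.5944746  -0.74000984]
top [ 0.44964297 -0.01899311  1.12710183] 473.4488904270698 [ 0.06983348 -0.0102499  -0.997506  ]
{'time': 0.1, 'joint_positions': array([-1.21991841,  0.32176122, -0.07005184,  1.45154613,  0.02259903,
        1.37079592, -0.05687806]), 'qd': array([-1.39625814e-03, -2.78756902e-03,  8.26612931e-04, -3.68996609e-03,
       -2.81707860e-03, -1.56365398e-04,  1.76011189e-06]), 'joint_torque': array([-2.78187972e-04, -4.92575920e+01, -4.06006370e-01, -3.13397706e+01,
       -6.42354065e-02,  3.95157421e-02,  6.37505195e-05]), 'position': array([0.21469336, 0.6129992 , 0.22156606]), 'tool_rot': array([-5.26453110e-01, -3.09697649e+00,  2.69256826e-03]), 'ft_force': array([0.26892148, 0.25727971, 1.07525999]), 'torque': array([-0.02898243,  0.0026515 , -0.00999528]), 'grip_force': 0.0, 'grip_width': 0.9978426116249125} -0.0187
```

View pics/scene0.png

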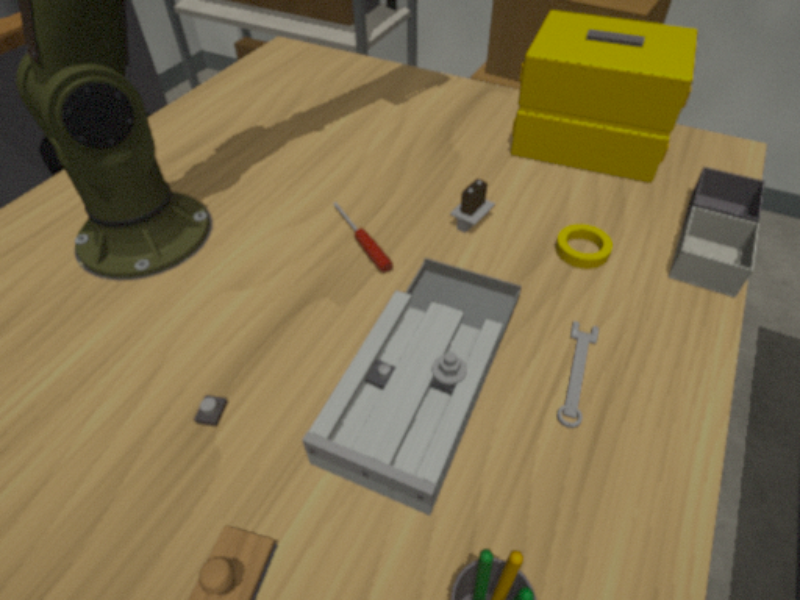

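View pics/top0.png

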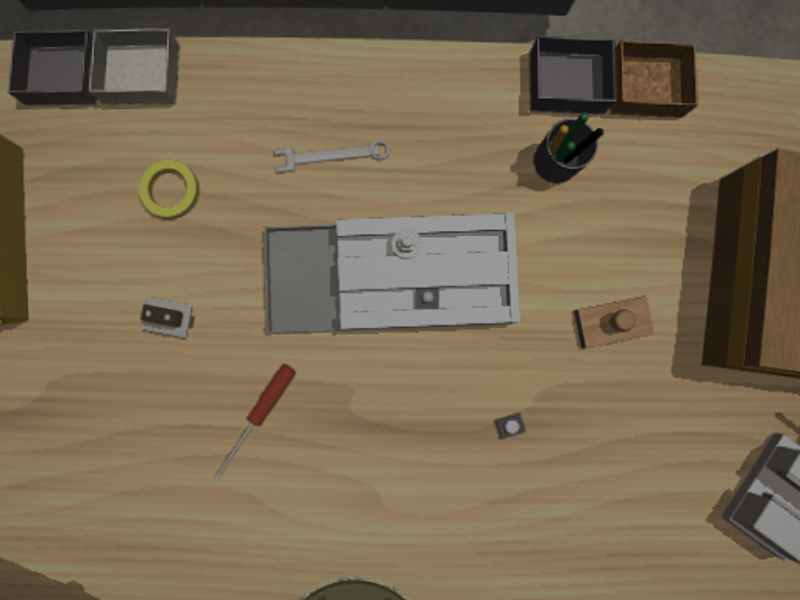

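The scene view shows the plate with its tray at the far end (scene about 440,290), and the scraper beyond the tray (475,205). In the top view, the plate spans about 337–517 x 215–330, with its open end and tray on the left (+y). The loose head is in the lower slot (427,298) and the fixed bolt in the upper one (405,243). The scraper is at (166,317). A decoy head lies on the bench at (510,426).

```bash
cat > m.py <<'E'
from h import *
D={n:np.load(f"pics/{n}0.npz") for n in("scene","top")}
def rect(P):
    (c,s,a)=cv2.minAreaRect((P[:,:2]*1000).astype(np.float32)); return np.round(c,1),np.round(s,1),round(a,1)
for n in D:
    C=cloud(n,D[n]["d"]); X,Y,Z=C[...,0],C[...,1],C[...,2]; g=cv2.cvtColor(D[n]["im"],cv2.COLOR_RGB2HSV)
    ok=D[n]["d"]>0
    v=onplane("top",[[106,203],[273,190]],0.06); sc,pl=v[0],v[1]
    near=ok&(np.hypot(X-sc[0],Y-sc[1])<.06)
    for lo,hi in((.067,.09),(.02,.04)):
        m=near&(Z>lo)&(Z<hi); print(n,"scraper",lo,m.sum(),np.median(Z[m]) if m.sum() else 0,rect(C[m]) if m.sum()>3 else 0)
    m=ok&(np.hypot(X-pl[0],Y-pl[1])<.2)&(Z>.053)&(Z<.067); print(n,"plate",m.sum(),np.median(Z[m]),rect(C[m]))
    print("bench z",np.median(Z[ok&(np.abs(X-.45)<.05)&(np.abs(Y)<.3)]))
print(sc,pl)
# plate corners top view, bright mask
im=D["top"]["im"];h=cv2.cvtColor(im,cv2.COLOR_RGB2HSV)
m=((h[...,1]<30)&(h[...,2]>140)).astype(np.uint8); m[:130]=0;m[215:]=0;m[:,:205]=0;m[:,345:]=0
print(m.sum(), cv2.boundingRect(m))
pts=np.argwhere(m)[:,::-1]; W=onplane("top",pts,.06); print("plate mask",rect(W))
o=[im[120:240,60:345],]
cv2.imwrite("pics/c1.png",cv2.resize(o[0][:,:,::-1],None,fx=2.8,fy=2.8,interpolation=cv2.INTER_CUBIC))
s=D["scene"]["im"][105:330,185:350]
cv2.imwrite("pics/c2.png",cv2.resize(s[:,:,::-1],None,fx=2.6,fy=2.6,interpolation=cv2.INTER_CUBIC))
E
python3 m.py
```

```text
scene scraper 0.067 129 0.07386010555121825 (array([504.9, 288.6]), array([50.5, 24.7]), 76.9)
scene scraper 0.02 218 0.029356695970978064 (array([506.5, 289.5]), array([71.8, 50. ]), 77.1)
scene plate 6287 0.05954294159013207 (array([577.1, -96.1]), array([161.2, 262.3]), 3.1)
bench z -0.00034391334319194833
top scraper 0.067 238 0.07529942896341302 (array([503.7, 290.9]), array([51.3, 24.1]), 80.6)
top scraper 0.02 389 0.030483809857212885 (array([503.6, 291. ]), array([70.3, 50.4]), 80.2)
top plate 5222 0.06043061296732466 (array([576.9, -96.6]), array([161.6, 262.1]), 3.3)
bench z 0.000655178886363128
[0.50129717 0.2827683  0.06      ] [ 0.53769243 -0.09600479  0.06      ]
6725 (215, 136, 118, 74)
plate mask (array([577.2, -96.9]), array([159.8, 260.4]), 3.5)
```

View pics/c1.png

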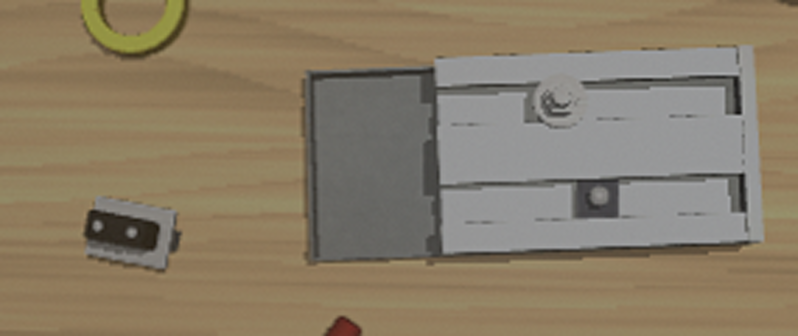

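View pics/c2.png

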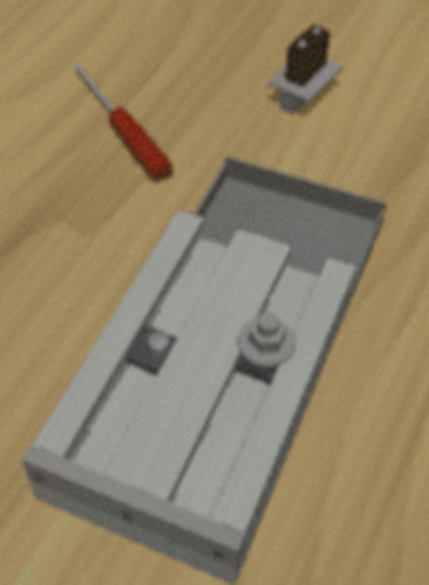

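The two views agree. The scraper is at about (504, 290) mm with its long axis at 79.5°, grip top at 75 mm and flange at 30 mm, as given. The plate centre is at (577, -96) with plate +x at 93.2°, and its top is at 60 mm. The scrap sits at plate x ≈ +3 in the y = +40 slot, so there is enough room behind it for the 70 mm keel. Moving above the scraper now.

Request:
{"op": "step_arm", "data": {
  "targets": [
    [1.93,-2.15,-0.6,0,0,-5.41,1],
    [1.93,-2.15,-0.6,0,0,-5.41,1],
    [1.93,-2.15,-0.6,0,0,-5.41,1],
    [1.93,-2.15,-0.6,0,0,-5.41,1],
    [1.93,-2.15,-0.6,0,0,-5.41,1]
  ]
}}

```text
time: 0.52
position: [0.3119, 0.5046, 0.1918]
tool_rot: [1.243, 2.885, -0.001]
ft_force: [0.7, 0.6, -0.3]
grip_width: 1.004
grip_force: 0.0
```

Request:
{"op": "step_arm", "data": {
  "targets": [
    [1.93,-2.15,-0.6,0,0,-5.41,1],
    [1.93,-2.15,-0.6,0,0,-5.41,1],
    [1.93,-2.15,-0.6,0,0,-5.41,1],
    [1.93,-2.15,-0.6,0,0,-5.41,1],
    [1.93,-2.15,-0.6,0,0,-5.41,1]
  ]
}}

```text
time: 0.93
position: [0.4083, 0.3971, 0.1619]
tool_rot: [-1.883, -2.515, 0.001]
ft_force: [0.6, 0.9, -1.0]
grip_width: 0.999
grip_force: 0.0
```

Request:
{"op": "step_arm", "data": {
  "targets": [
    [1.93,-2.15,-0.6,0,0,-5.41,1],
    [1.93,-2.15,-0.6,0,0,-5.41,1],
    [1.93,-2.15,-0.6,0,0,-5.41,1],
    [1.93,-2.15,-0.6,0,0,-5.41,1],
    [1.93,-2.15,-0.6,0,0,-5.41,1]
  ]
}}

```text
time: 1.35
position: [0.5048, 0.2897, 0.1319]
tool_rot: [-2.419, -2.005, 0.001]
ft_force: [0.1, 1.3, 0.4]
grip_width: 0.999
grip_force: 0.0
```

Request:
{"op": "step_arm", "data": {
  "targets": [
    [0,0,0,0,0,0,1],
    [0,0,0,0,0,0,1],
    [0,0,0,0,0,0,1],
    [0,0,0,0,0,0,1],
    [0,0,0,0,0,0,1]
  ]
}}

```text
time: 1.77
position: [0.5034, 0.2925, 0.1327]
tool_rot: [-2.411, -2.013, -0.0]
ft_force: [0.4, -0.6, -0.0]
grip_width: 0.993
grip_force: 0.0
```

```bash
python3 - <<'E'
from h import *
for n in("scene","top","scene","top"):
    im,d=ctrl.get_image(n); s=ctrl.get_state(); print(s["position"].round(4),s["tool_rot"].round(3))
    np.savez(f"pics/{n}1.npz",im=im,d=d)
im=np.load("pics/scene1.npz")["im"][60:200,240:400]
cv2.imwrite("pics/c3.png",cv2.resize(im[:,:,::-1],None,fx=4,fy=4,interpolation=cv2.INTER_CUBIC))
E
```

```text
[0.5036 0.2924 0.1328] [-2.411e+00 -2.013e+00 -1.000e-03]
[0.5037 0.2921 0.1327] [-2.412 -2.013 -0.   ]
[0.5038 0.2919 0.1328] [-2.413 -2.012 -0.   ]
[0.5039 0.2917 0.1327] [-2.413 -2.012 -0.   ]
```

View pics/c3.png

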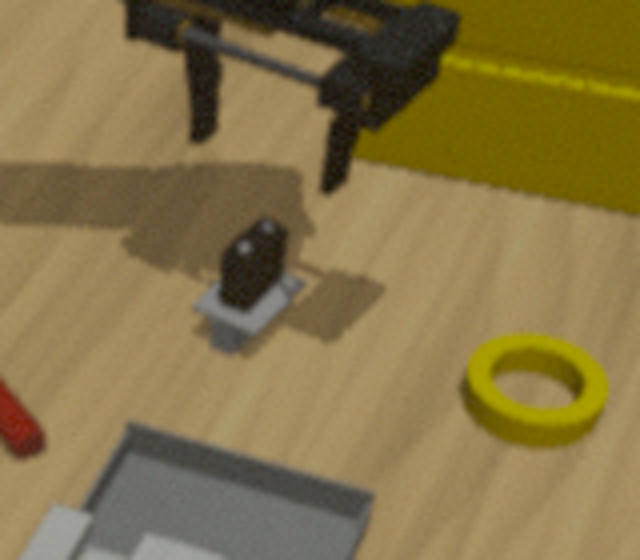

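The crop shows the open fingers (200,130 and 335,185) straddling the grip (253,265) with the scraper aligned. Descending and closing.

Request:
{"op": "step_arm", "data": {
  "targets": [
    [0,0,-2.5,0,0,0,1],
    [0,0,-2.5,0,0,0,1],
    [0,0,-2.2,0,0,0,1],
    [0,0,-1.3,0,0,0,1],
    [0,0,-0.7,0,0,0,1]
  ]
}}

```text
time: 2.38
position: [0.5031, 0.2905, 0.0386]
tool_rot: [-2.414, -2.011, 0.005]
ft_force: [0.1, 0.0, 1.0]
grip_width: 0.999
grip_force: 0.0
```

Request:
{"op": "step_arm", "data": {
  "targets": [
    [0,0,0,0,0,0,1],
    [0,0,0,0,0,0,0.6],
    [0,0,0,0,0,0,0.4],
    [0,0,0,0,0,0,0.2],
    [0,0,0,0,0,0,0.1]
  ],
  "force": 35
}}

```text
time: 2.8
position: [0.5051, 0.2915, 0.0418]
tool_rot: [2.414, 2.01, 0.003]
ft_force: [0.4, -0.1, 1.0]
grip_width: 0.78
grip_force: 0.0
```

Request:
{"op": "step_arm", "data": {
  "targets": [
    [0,0,0,0,0,0,0],
    [0,0,0,0,0,0,0],
    [0,0,0,0,0,0,0],
    [0,0,0,0,0,0,0],
    [0,0,0,0,0,0,0]
  ]
}}

```text
time: 3.22
position: [0.5043, 0.291, 0.0406]
tool_rot: [2.414, 2.01, 0.0]
ft_force: [-0.2, 0.2, -0.3]
grip_width: 0.401
grip_force: 0.0
```

Request:
{"op": "step_arm", "data": {
  "targets": [
    [0,0,0,0,0,0,0],
    [0,0,0,0,0,0,0],
    [0,0,0,0,0,0,0],
    [0,0,0,0,0,0,0],
    [0,0,0,0,0,0,0]
  ]
}}

```text
time: 3.63
position: [0.5042, 0.291, 0.0405]
tool_rot: [-2.414, -2.01, 0.0]
ft_force: [-0.4, -1.0, 0.3]
grip_width: 0.275
grip_force: 34.7
```

Request:
{"op": "step_arm", "data": {
  "targets": [
    [0,0,0.5,0,0,0,0],
    [0,0,1.5,0,0,0,0],
    [0,0,2.5,0,0,0,0],
    [0,0,2.5,0,0,0,0],
    [0,0,2,0,0,0,0]
  ]
}}

```text
time: 4.05
position: [0.5046, 0.2909, 0.1322]
tool_rot: [2.414, 2.009, 0.001]
ft_force: [1.1, 0.5, -1.7]
grip_width: 0.278
grip_force: 34.6
```

Gripped at 0.275 (24 mm). Carrying it over the slot behind the scrap, target about (541, -166).

Request:
{"op": "step_arm", "data": {
  "targets": [
    [0.2,-1.5,1,0,0,0.9,0],
    [0.3,-3,1,0,0,0.9,0],
    [0.2,-3.3,1,0,0,0.9,0],
    [0.25,-3.3,0,0,0,0.9,0],
    [0.25,-3.3,0,0,0,0.9,0]
  ]
}}

```text
time: 4.47
position: [0.5166, 0.1456, 0.1614]
tool_rot: [2.332, 2.104, 0.002]
ft_force: [0.1, -0.1, -2.8]
grip_width: 0.278
grip_force: 34.6
```

Request:
{"op": "step_arm", "data": {
  "targets": [
    [0.25,-3.3,0,0,0,0.9,0],
    [0.25,-3.3,0,0,0,0.9,0],
    [0.25,-3.3,0,0,0,0.9,0],
    [0.25,-3.3,0,0,0,0.9,0],
    [0.25,-3.3,0,0,0,0.9,0]
  ]
}}

```text
time: 4.88
position: [0.5284, -0.0197, 0.1606]
tool_rot: [-2.249, -2.194, -0.0]
ft_force: [0.2, 0.4, -3.0]
grip_width: 0.275
grip_force: 34.6
```

Request:
{"op": "step_arm", "data": {
  "targets": [
    [0.25,-3.3,0,0,0,0.9,0],
    [0.25,-3.3,0,0,0,0.9,0],
    [0.25,-3.3,0,0,0,0.9,0],
    [0.25,-3,0,0,0,0.9,0],
    [0.2,-1.8,0,0,0,1.0,0]
  ]
}}

```text
time: 5.3
position: [0.5399, -0.1696, 0.1608]
tool_rot: [2.162, 2.277, -0.002]
ft_force: [0.6, -1.0, -2.8]
grip_width: 0.272
grip_force: 34.6
```

Request:
{"op": "step_arm", "data": {
  "targets": [
    [0,0,0,0,0,0,0],
    [0,0,0,0,0,0,0],
    [0,0,0,0,0,0,0],
    [0,0,0,0,0,0,0],
    [0,0,0,0,0,0,0]
  ]
}}

```text
time: 5.72
position: [0.541, -0.1634, 0.1605]
tool_rot: [-2.156, -2.284, -0.001]
ft_force: [-0.5, -0.6, -1.6]
grip_width: 0.274
grip_force: 34.6
```

```bash
python3 - <<'E'
from h import *
for n in("scene","top"):
    im,d=ctrl.get_image(n); np.savez(f"pics/{n}2.npz",im=im,d=d)
s=ctrl.get_state(); print(s["position"].round(4),s["tool_rot"].round(3),s["joint_positions"].round(2))
z=np.load("pics/scene2.npz");im=z["im"]
C=cloud("scene",z["d"]);p=s["position"]
m=(z["d"]>0)&(np.hypot(C[...,0]-p[0],C[...,1]-p[1])<.07)
h,e=np.histogram(C[...,2][m],np.arange(0.05,.2,.01)); print(h,e)
for lo,hi in((.143,.160),):
    k=m&(C[...,2]>lo)&(C[...,2]<hi); print(k.sum(),cv2.minAreaRect((C[k][:,:2]*1000).astype(np.float32)),np.median(C[...,2][k]))
cv2.imwrite("pics/c4.png",cv2.resize(im[100:340,150:410,::-1],None,fx=2.4,fy=2.4,interpolation=cv2.INTER_CUBIC))
E
```

```text
[ 0.541  -0.1639  0.1606] [-2.157e+00 -2.284e+00 -1.000e-03] [-0.32  0.2   0.64  1.77 -0.13  1.21  0.42]
[1322  693    0    0    0    0    4   36   36  361  150   95   97  105
  187] [0.05 0.06 0.07 0.08 0.09 0.1  0.11 0.12 0.13 0.14 0.15 0.16 0.17 0.18
 0.19 0.2 ]
502 ((541.6415405273438, -165.94256591796875), (50.17937088012695, 66.42394256591797), 3.5174248218536377) 0.14937755620807214
```

View pics/c4.png

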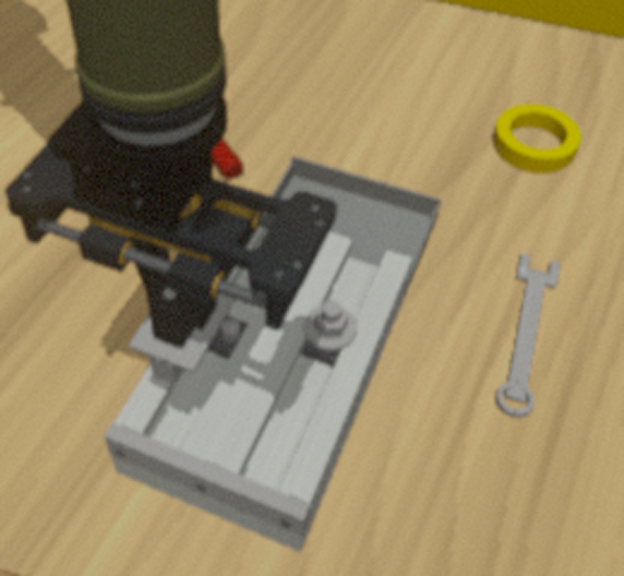

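The crop shows the scraper held over the scrap's slot behind the head (head at 230,335; flange at 175,345). Its flange is measured at (541.6, -166), yaw 93.5°, matching the slot. Lowering.

Request:
{"op": "step_arm", "data": {
  "targets": [
    [0,-0.2,-2,0,0,0,0],
    [0,0,-2,0,0,0,0],
    [0,0,-1,0,0,0,0],
    [0,0,-0.5,0,0,0,0],
    [0,0,-0.3,0,0,0,0]
  ]
}}

```text
time: 6.23
position: [0.5406, -0.1666, 0.102]
tool_rot: [-2.158, -2.282, 0.001]
ft_force: [-0.5, 0.1, -2.7]
grip_width: 0.274
grip_force: 34.6
```

Request:
{"op": "step_arm", "data": {
  "targets": [
    [0,0,-0.4,0,0,0,0],
    [0,0,-0.4,0,0,0,0],
    [0,0,-0.3,0,0,0,0],
    [0,0,0,0,0,0,0],
    [0,0,0,0,0,0,0]
  ]
}}

```text
time: 6.65
position: [0.5409, -0.167, 0.0917]
tool_rot: [2.159, 2.282, 0.0]
ft_force: [-0.4, -0.5, -2.1]
grip_width: 0.277
grip_force: 34.6
```

Request:
{"op": "step_arm", "data": {
  "targets": [
    [0,0,-0.5,0,0,0,0],
    [0,0,-0.4,0,0,0,0],
    [0,0,-0.3,0,0,0,0],
    [0,0,-0.2,0,0,0,0],
    [0,0,0,0,0,0,0]
  ]
}}

```text
time: 7.07
position: [0.5404, -0.1669, 0.0769]
tool_rot: [-2.159, -2.281, 0.001]
ft_force: [0.4, 1.2, -2.1]
grip_width: 0.273
grip_force: 34.6
```

Request:
{"op": "step_arm", "data": {
  "targets": [
    [0,0,-0.1,0,0,0,0],
    [0,0,0,0,0,0,0],
    [0,0,-0.1,0,0,0,0],
    [0,0,0,0,0,0,0],
    [0,0,0,0,0,0,0]
  ]
}}

```text
time: 7.48
position: [0.541, -0.1671, 0.0757]
tool_rot: [2.159, 2.281, 0.0]
ft_force: [0.1, -0.4, -1.6]
grip_width: 0.272
grip_force: 34.7
```

Keel in the slot with its bottom at about 35 mm. Pushing along (-0.056, 0.998).

Request:
{"op": "step_arm", "data": {
  "targets": [
    [-0.03,0.5,0,0,0,0,0],
    [-0.04,0.7,0,0,0,0,0],
    [-0.04,0.7,0,0,0,0,0],
    [-0.04,0.7,0,0,0,0,0],
    [-0.04,0.7,0,0,0,0,0]
  ]
}}

```text
time: 7.9
position: [0.539, -0.1334, 0.0758]
tool_rot: [2.159, 2.282, 0.0]
ft_force: [-1.0, -1.8, -1.2]
grip_width: 0.277
grip_force: 34.7
```

Request:
{"op": "step_arm", "data": {
  "targets": [
    [-0.04,0.7,0,0,0,0,0],
    [-0.04,0.7,0,0,0,0,0],
    [-0.04,0.7,0,0,0,0,0],
    [-0.04,0.7,0,0,0,0,0],
    [-0.03,0.6,0,0,0,0,0]
  ]
}}

```text
time: 8.32
position: [0.5371, -0.0993, 0.0758]
tool_rot: [2.159, 2.282, 0.0]
ft_force: [0.6, -2.6, 0.4]
grip_width: 0.272
grip_force: 34.7
```

```bash
python3 - <<'E'
from h import *
for n in("scene","top"):
    im,d=ctrl.get_image(n); np.savez(f"pics/{n}3.npz",im=im,d=d)
s=ctrl.get_state(); print(s["position"].round(4),s["tool_rot"].round(3),s["ft_force"].round(1))
im=np.load("pics/scene3.npz")["im"]
cv2.imwrite("pics/c5.png",cv2.resize(im[100:340,150:410,::-1],None,fx=2.4,fy=2.4,interpolation=cv2.INTER_CUBIC))
E
```

```text
[ 0.5372 -0.098   0.0757] [-2.157e+00 -2.283e+00 -2.000e-03] [0.1 1.9 1.3]
```

View pics/c5.png

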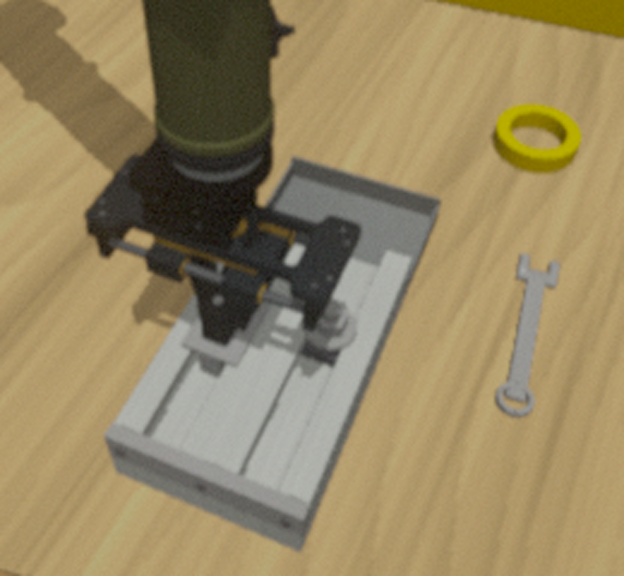

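The crop shows the flange riding on the plate (215,345) and the scrap ahead of it, hidden by the fingers, with the slot behind empty. Push force was about 2 N. Continuing to the open end.

Request:
{"op": "step_arm", "data": {
  "targets": [
    [-0.03,0.6,0,0,0,0,0],
    [-0.04,0.7,0,0,0,0,0],
    [-0.04,0.7,0,0,0,0,0],
    [-0.04,0.7,0,0,0,0,0],
    [-0.04,0.7,0,0,0,0,0]
  ]
}}

```text
time: 8.83
position: [0.5352, -0.0656, 0.0757]
tool_rot: [2.159, 2.281, 0.0]
ft_force: [0.1, -2.9, 1.0]
grip_width: 0.273
grip_force: 34.7
```

Request:
{"op": "step_arm", "data": {
  "targets": [
    [-0.04,0.7,0,0,0,0,0],
    [-0.04,0.7,0,0,0,0,0],
    [-0.04,0.7,0,0,0,0,0],
    [-0.03,0.6,0,0,0,0,0],
    [-0.03,0.6,0,0,0,0,0]
  ]
}}

```text
time: 9.25
position: [0.5334, -0.0325, 0.0757]
tool_rot: [2.159, 2.282, 0.0]
ft_force: [-0.1, -3.9, 1.7]
grip_width: 0.275
grip_force: 34.7
```

Request:
{"op": "step_arm", "data": {
  "targets": [
    [-0.03,0.6,0,0,0,0,0],
    [-0.03,0.6,0,0,0,0,0],
    [-0.03,0.6,0,0,0,0,0],
    [-0.03,0.6,0,0,0,0,0],
    [-0.03,0.5,0,0,0,0,0]
  ]
}}

```text
time: 9.67
position: [0.5319, -0.003, 0.0757]
tool_rot: [-2.159, -2.282, -0.001]
ft_force: [-0.3, -2.8, 4.1]
grip_width: 0.273
grip_force: 34.7
```

```bash
python3 - <<'E'
from h import *
for n in("scene","top"):
    im,d=ctrl.get_image(n); np.savez(f"pics/{n}4.npz",im=im,d=d)
s=ctrl.get_state(); print(s["position"].round(4),s["tool_rot"].round(3),s["ft_force"].round(1))
im=np.load("pics/scene4.npz")["im"]
cv2.imwrite("pics/c6.png",cv2.resize(im[100:340,150:410,::-1],None,fx=2.4,fy=2.4,interpolation=cv2.INTER_CUBIC))
E
```

```text
[ 0.5319 -0.0019  0.0757] [-2.157e+00 -2.283e+00 -2.000e-03] [-0.6  0.7  3.1]
```

View pics/c6.png

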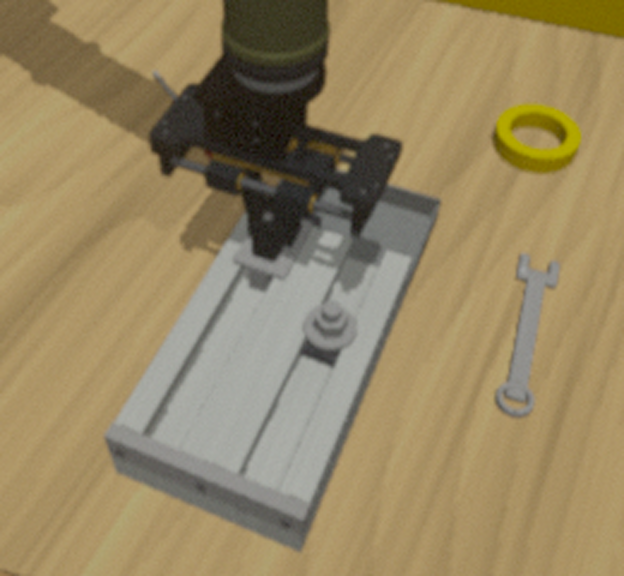

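The crop shows the scraper at the slot's open end (270,260), with the slot behind it empty and the tray partly hidden. Pushing slightly further, then checking the tray by depth.

Request:
{"op": "step_arm", "data": {
  "targets": [
    [-0.02,0.3,0,0,0,0,0],
    [-0.02,0.3,0,0,0,0,0],
    [0,0,0,0,0,0,0],
    [0,0,0,0,0,0,0],
    [0,0,0,0,0,0,0]
  ]
}}

```text
time: 10.18
position: [0.5315, 0.0023, 0.0757]
tool_rot: [-2.159, -2.281, -0.001]
ft_force: [-0.3, -0.9, 3.7]
grip_width: 0.272
grip_force: 34.7
```

```bash
cat > t.py <<'E'
from h import *
import sys
k=sys.argv[1]
a=np.deg2rad(93.2);ex=np.array([np.cos(a),np.sin(a)]);ey=np.array([-ex[1],ex[0]])
for n in("scene","top"):
    im,d=ctrl.get_image(n); np.savez(f"pics/{n}{k}.npz",im=im,d=d)
    C=cloud(n,d); r=C[...,:2]-[.577,-.0964]; px=r@ex*1000; py=r@ey*1000; Z=C[...,2]*1000
    for name,lo,hi in(("tray floor",-5,8),("objects",10,45),("above",45,400)):
        m=(d>0)&(px>137)&(px<232)&(abs(py)<72)&(Z>lo)&(Z<hi)
        print(n,name,m.sum(),*( [np.percentile(v[m],[5,50,95]).round() for v in(px,py,Z)] if m.sum()>3 else []))
    m=(d>0)&(px>20)&(px<150)&(abs(py-40)<30)
    for lo,hi in((61.5,69),(106,114)):
        q=m&(Z>lo)&(Z<hi); print("  flange/grip top",q.sum(),*( [np.percentile(v[q],[2,50,98]).round() for v in(px,py,Z)] if q.sum()>3 else []))
s=ctrl.get_state(); print(s["time"],s["position"].round(4),s["ft_force"].round(1))
E
python3 t.py 5
```

```text
scene tray floor 658 [161. 196. 228.] [-67. -32.  22.] [2. 3. 5.]
scene objects 43 [161. 166. 175.] [18. 22. 33.] [25. 32. 37.]
scene above 8 [137. 138. 140.] [-47. -18.   6.] [187. 266. 346.]
  flange/grip top 268 [ 65.  78. 132.] [14. 27. 63.] [62. 64. 67.]
  flange/grip top 165 [ 76.  90. 110.] [16. 40. 59.] [107. 110. 114.]
top tray floor 871 [196. 214. 230.] [-66.  -5.  64.] [1. 4. 7.]
top objects 5 [202. 216. 226.] [-59. -25.  18.] [10. 11. 12.]
top above 0
  flange/grip top 38 [21. 33. 51.] [17. 61. 70.] [62. 62. 65.]
  flange/grip top 0
10.2833 [0.5315 0.0024 0.0757] [-0.5 -1.   3.8]
```

Something lies in the tray at plate x 161–175 with its top at about 37 mm, so the head has dropped, maybe standing on edge. Letting go and rising to see.

Request:
{"op": "step_arm", "data": {
  "targets": [
    [0,0,0,0,0,0,0.55],
    [0,0,0,0,0,0,0.55],
    [0,0,0,0,0,0,0.55],
    [0,0,0,0,0,0,0.55],
    [0,0,0,0,0,0,0.55]
  ]
}}

```text
time: 10.7
position: [0.5312, 0.0021, 0.0753]
tool_rot: [-2.159, -2.282, 0.001]
ft_force: [-0.3, 0.7, 0.2]
grip_width: 0.522
grip_force: 0.0
```

Request:
{"op": "step_arm", "data": {
  "targets": [
    [0,0,0.5,0,0,0,0.55],
    [0,0,1.5,0,0,0,0.55],
    [0,0,2.5,0,0,0,0.55],
    [0,0,2.5,0,0,0,0.55],
    [0,0,2.5,0,0,0,0.55]
  ]
}}

```text
time: 11.12
position: [0.5311, 0.0018, 0.1718]
tool_rot: [-2.16, -2.281, 0.001]
ft_force: [0.4, -0.3, 0.2]
grip_width: 0.552
grip_force: 0.0
```

Request:
{"op": "step_arm", "data": {
  "targets": [
    [0,-3,2,0,0,0,0.55],
    [0,-3.5,0,0,0,0,0.55],
    [0,-3.5,0,0,0,0,0.55],
    [0,-3.5,0,0,0,0,0.55],
    [0,-3.5,0,0,0,0,0.55]
  ]
}}

```text
time: 11.53
position: [0.5314, -0.1694, 0.1914]
tool_rot: [2.158, 2.282, 0.002]
ft_force: [0.5, 1.0, 0.2]
grip_width: 0.55
grip_force: 0.0
```

Request:
{"op": "step_arm", "data": {
  "targets": [
    [0,-3.5,0,0,0,0,0.55],
    [0,-3.5,0,0,0,0,0.55],
    [0,-3.5,0,0,0,0,0.55],
    [0,-2,0,0,0,0,0.55],
    [0,0,0,0,0,0,0.55]
  ]
}}

```text
time: 11.95
position: [0.5293, -0.2995, 0.1912]
tool_rot: [2.167, 2.271, -0.005]
ft_force: [-0.6, -0.3, -0.8]
grip_width: 0.555
grip_force: 0.0
```

```bash
python3 t.py 6; python3 -c "
import numpy as np,cv2
a=np.load('pics/scene6.npz')['im'][130:290,210:350];b=np.load('pics/top6.npz')['im'][130:230,160:340]
a=cv2.resize(a,None,fx=2.6,fy=2.6,interpolation=2);b=cv2.resize(b,None,fx=2.4,fy=2.4,interpolation=2)
o=np.zeros((416,796,3),np.uint8);o[:,:364]=a;o[:240,364:364+432]=b;cv2.imwrite('pics/c7.png',o[:,:,::-1])"
```

```text
scene tray floor 902 [164. 205. 230.] [-66. -20.  50.] [2. 4. 5.]
scene objects 66 [162. 168. 174.] [18. 26. 43.] [25. 33. 37.]
scene above 0
  flange/grip top 313 [ 65.  83. 133.] [14. 26. 63.] [62. 64. 68.]
  flange/grip top 205 [ 76.  99. 123.] [27. 38. 49.] [107. 109. 111.]
top tray floor 2036 [142. 190. 228.] [-65.  -8.  65.] [1. 4. 7.]
top objects 251 [151. 165. 181.] [19. 38. 58.] [12. 29. 39.]
top above 0
  flange/grip top 497 [ 31.  94. 135.] [12. 46. 69.] [62. 65. 68.]
  flange/grip top 239 [ 78. 101. 125.] [28. 39. 51.] [107. 110. 113.]
12.05 [ 0.531  -0.2937  0.1906] [-0.1  0.3 -0.2]
```

View pics/c7.png

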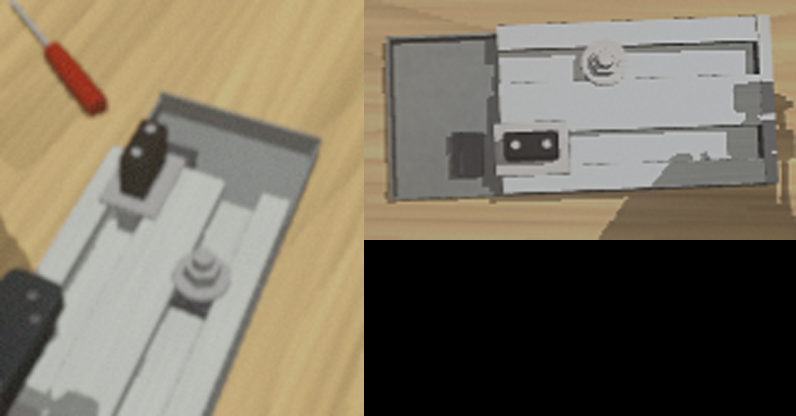

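The composite shows the scraper standing level in the slot at the open end (530,145 in the right panel). The dark head is in the tray at (466,155), clear of the plate and scraper, at plate x 151–181. The gripper is away and touching nothing. One hold so the arm settles, then handing in.

Request:
{"op": "step_arm", "data": {
  "targets": [
    [0,0,0,0,0,0,0.55],
    [0,0,0,0,0,0,0.55],
    [0,0,0,0,0,0,0.55],
    [0,0,0,0,0,0,0.55],
    [0,0,0,0,0,0,0.55]
  ]
}}

```text
time: 12.47
position: [0.5317, -0.2921, 0.1907]
tool_rot: [-2.158, -2.283, -0.001]
ft_force: [-0.6, 0.4, 0.3]
grip_width: 0.551
grip_force: 0.0
```

```bash
python3 t.py 7 | grep -E "top objects|\[0"; python3 -c "
from bench import ctrl; print(ctrl.close_job())"
```

```text
top objects 251 [151. 165. 179.] [19. 38. 58.] [12. 29. 38.]
the job is handed in; nothing more can be done
None
```

The broken head was pushed out of the slot and lies in the grey tray, the scraper stands released in the slot, the gripper is clear, and the job was handed in at about 12.6 s (no verdict was returned).

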